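Top up the hay-block feeder pipe

ROBOT

A 6-joint arm with a two-finger parallel gripper is mounted at the origin on the work surface. World frame = base frame: x ahead of the robot, y to its left, z up, the work surface at z = 0. Lengths are in m, angles in rad, forces in N, time in s.
With the tool pointing down it reaches from about 0.35 to 0.85 m from the base axis. Payload 8.1 kg.
Tool frame: the origin (TCP) lies midway between the tips of the shut fingers; the grasp point (between the pads) lies 19 mm behind it (robot.grip_point_offset is the distance from the TCP to the grasp point, in m); z points along the fingers, y is the line along which they close (so a half turn about z gives the same grasp; the last joint's range is limited). The gripper opens to 93 mm and grips with 3 to 60 N. Pads are 15 mm wide; open, the fingers measure 128 mm over their backs; the gripper's body (75 mm by 188 mm) begins 65 mm behind the grasp point.
Start: joints at [-0.085, 0.13, 1.488, -0, 1.523, -0.085], TCP at [0.6, 0, 0.219] pointing down, gripper open.
Joint ranges: [-2.96, 2.96], [-0.89, 2.26], [0.02, 2.5], [-1.34, 4.48], [0, 2.73], [-2.66, 2.66]. Speed limits (rad/s): [2.39, 2.39, 2.79, 3.14, 3.14, 3.14].

INTERFACE

Orientations are given as a rotation vector (axis times angle).
In Python, from plant import robot, read_camera, job gives the robot as it stands.
- The arm moves only by the shell command python3 -m inch 'ROWS' [FORCE]. ROWS is JSON, one flat list of numbers, 5 for each row, row after row: the shift along the world's x, y, z in mm, then the turn about the world's z in degrees, then the opening in per cent of the stroke, from 0 (shut) to 100 (fully open). In form: [dx, dy, dz, yaw, hand, dx, dy, dz, yaw, hand, ...]. A call has 1 to 10 rows; each row is the pose to reach, as a shift and turn from the pose commanded when the call began; what a row does not reach only later rows make up. A row lasts 1/12 s, in which the tool goes at most 41.7 mm and 7.16 degrees, less where a joint would pass 70% of its speed; a pose out of reach is approached as far as the arm can. A call with a gripper value outside its range is refused whole. The fingers move at their own pace and stop on an object; FORCE is the grip in N (left out, the last holds). Time passes only in rows, so rows that repeat a pose let the fingers close. It gives the time, the measured TCP pose, the force, the opening and the grip force at its end, in the units of the state.
- robot.read_state(): the state, without advancing time (a new reading comes with each control period).
- read_camera(name): name is "scene" or "side" or "wrist"; returns a dict with "image" (480x640x3 uint8, blue, green, red), "K" (3x3 intrinsics, pixels), "extrinsics" (4x4, takes a point from world to camera coordinates); the wrist camera has in their place "mount" (4x4, takes a point from camera to tool coordinates, whose origin is the TCP and whose axes are the flange's). Camera axes: x right, y down, z forward; pixel columns grow to the right and rows downward; lengths in m; the calibration is good to about 2 mm. A picture is of the moment at which its call begins: read the wrist's pose just before it. There is no depth.
- job.close_job(): hands the job in; it is judged then, once.
The state is a dict: "t": time; "q": joint angles; "dq": joint speeds; "joint_torque": joint torques, N m; "tool_pos": TCP position; "orientation": TCP orientation; "force": force on the tool from outside, world axes, zero at the start; "wrist_torque": the same for the moment, N m; "opening": finger opening in m; "gripper_force": force on a finger pad.
Only numpy, scipy, OpenCV 4.12 (cv2) and the standard library are available. Lean on these libraries where they do the work, as an engineer would, in place of code of your own. Each camera call takes 0.05 s, during which the arm holds its last target. There are 200 camera calls.

TASK

The pail is parked on the feeder's shelf in front of the pipe: lift it off by its handle and set it down gently, upright, on the ledge beside the feeder. Then slide the two hay blocks across the shelf, without lifting them, and push each lengthways over the shelf's edge into the pipe, so that both slide down and lie end to end on top of the block that is already at the bottom. Leave everything else on the ledge where it is.

Things in the scene. Friction and masses are not known exactly. Their poses are not given: they have to be found in the camera images.
- feeder: the feeder, fixed: a plywood shelf on four legs; a grey square pipe slopes down from its far edge. Origin: on the ledge, below the middle of that edge (where the pipe starts). x = loading direction, level, from shelf to pipe, roughly away from the robot; y left; z up. The shelf spans x -215 to 0, y -150 to 150 mm, flat, rimless, top at z = 190 mm, ordinary wood (friction about 0.5 to 0.7)
- mouth (a point): the middle of the shelf's far edge, on its top surface; axes as the feeder. Two grey cheeks, 35 mm high, 3 mm thick, stand on the shelf and lead in: 115 mm apart at x = -45 mm, 63 mm at x = 0. A block passes between them only lengthways (48 mm width across). Pushed until more than half its length is past the edge, it tips and slides down by itself
- chute: the sloping pipe: 58 mm square inside, 250 mm long, falling at 42 degrees to an end stop; open above for 55 mm, then roofed with a slot along the roof, the last 75 mm an open cradle. Origin: as the mouth point; x runs down the pipe floor, z is square to the floor. Three blocks fill it end to end, centres at x = 215, 145 and 75 mm, y = 0, z = 24 mm
- block_a_center (a point): pressed-hay block, hard, straw-brown, a plain rectangular bar 70 mm long (its own x) with a square 48 x 48 mm section, about 0.11 kg; this point is its centre; it starts flat on the shelf, to the left of the middle, roughly lengthways to the feeder's x
- block_b_center (a point): pressed-hay block, hard, straw-brown, a plain rectangular bar 70 mm long (its own x) with a square 48 x 48 mm section, about 0.11 kg; this point is its centre; it starts flat on the shelf, to the right of the middle, roughly lengthways to the feeder's x
- block_c_center (a point): pressed-hay block, hard, straw-brown, a plain rectangular bar 70 mm long (its own x) with a square 48 x 48 mm section, about 0.11 kg; this point is its centre; it lies at the bottom of the pipe against the end stop from the start, and stays there
- pail_grip (a point): the middle of the pail's handle: a level wooden grip 13 mm thick, 40 mm long along its own y, on a stiff fixed wire arch, 118 mm above the pail's underside, 46 mm above its rim. The pail is bare sheet metal, empty, 82 mm across at the rim, 70 mm at the foot, 72 mm high without the handle, about 0.22 kg
- pail_base (a point): the middle of the pail's underside (rests on the shelf at the start); its z is the pail's upright axis
- jar_mid (a point): clear glass jar with a metal twist cap, 84 mm across, 130 mm high, standing on the ledge; this point is half-way up. A bystander
- ball_center (a point): round willow ball, 100 mm across, on the ledge; its centre. A bystander
- scoop_mid (a point): orange plastic litter scoop lying on the ledge, about 270 mm long along its own x, its slotted pan (110 x 100 x 35 mm) at the +x end; this point is near the middle of its length. A bystander
- bowl_in (a point): white ceramic bowl, 120 mm across, 45 mm high, on the ledge; the middle of its inner floor. A bystander
- sprayer_mid (a point): white plastic bottle, 64 mm across, 170 mm high, standing on the ledge; half-way up. A bystander
- brush_grip (a point): small flat brush about 200 mm long lying on the ledge; the middle of its handle. A bystander

How it is judged:
On the way:
1. the pail stands upright on the ledge, let go, within 0.5 m of the feeder (height (world z) of pail_base below 0.006 m and angle between pail_base's own z axis and vertical below 0.08 rad and horizontal distance between pail_base and feeder below 0.5 m and linear speed of pail below 0.03 m/s and contact force between the fingers and pail below 0.05 N), for 0.2 s.
At the end, for the whole second after the job is handed in: Pail upright (0.08 rad) on the ledge, within 0.5 m of the feeder origin, let go, at rest. All three blocks at rest in the pipe, lengthways (0.2 rad), flat on its floor, end to end: the two new centres at least 65 mm below the shelf edge (75 if gapless), the first still on the stop (all of step 1 and x of block_a_center in the frame of chute between 0.065 and 0.222 m and y of block_a_center in the frame of chute between -0.012 and 0.012 m and z of block_a_center in the frame of chute between 0.014 and 0.036 m and angle between the x axis of each of block_a_center, block_b_center, block_c_center and the x axis of chute, either way round below 0.2 rad and linear speed of each of block_a, block_b, block_c below 0.03 m/s and contact force between the fingers and block_a below 0.05 N and x of block_b_center in the frame of chute between 0.065 and 0.222 m and y of block_b_center in the frame of chute between -0.012 and 0.012 m and z of block_b_center in the frame of chute between 0.014 and 0.036 m and contact force between the fingers and block_b below 0.05 N and x of block_c_center in the frame of chute between 0.205 and 0.222 m and y of block_c_center in the frame of chute between -0.012 and 0.012 m and z of block_c_center in the frame of chute between 0.014 and 0.036 m and contact force between the fingers and block_c below 0.05 N); the robot touches nothing.
It fails at once if a block on the shelf is lifted more than 25 mm (z of any of block_a_center, block_b_center in the frame of feeder above 0.239 m).
It fails at once if a block falls off the shelf to the ledge ((height (world z) of block_a_center below 0.1 m and (y of block_a_center in the frame of feeder above 0.06 m or y of block_a_center in the frame of feeder below -0.06 m or x of block_a_center in the frame of feeder below 0 m)) or (height (world z) of block_b_center below 0.1 m and (y of block_b_center in the frame of feeder above 0.06 m or y of block_b_center in the frame of feeder below -0.06 m or x of block_b_center in the frame of feeder below 0 m))).
It fails at once if the pail is tipped more than 0.6 rad (angle between pail_base's own z axis and vertical above 0.6 rad).
It fails at once if the pail is dropped onto the ledge (faster than 0.7 m/s within 50 mm of it) (height (world z) of pail_base below 0.05 m and linear speed of pail above 0.7 m/s).
It fails at once if a bystander (jar, ball, scoop, bowl, bottle, brush) is moved more than 30 mm (distance of any of jar_mid, ball_center, scoop_mid, bowl_in, sprayer_mid, brush_grip from where it was at the start of the episode above 0.03 m).
It also fails if it takes over 72 s, if anything falls off the work surface, if the arm or the gripper's body presses on something with over 40 N, if the wrist force passes 120 N, or if a joint passes its speed limit or range.

## Working session

There is one attempt and no reset: what is moved stays moved. The work goes in short steps, Python scripts to look and compute and a shell command to move; the robot and the scene stay as the last step left them, time stands still between calls to the robot, and variables do not carry over. Pictures are saved under pics/ and viewed, at most 10 in all, crops included, and the job is handed in when it is done.

```bash
mkdir -p pics; cat > h.py <<'E'
import numpy as np,cv2
from plant import robot,read_camera,job
from scipy.spatial.transform import Rotation as R
def shot(n,f):
    s=robot.read_state(); c=read_camera(n); cv2.imwrite(f'pics/{f}.png',c['image'])
    if n=='wrist':
        T=np.eye(4);T[:3,:3]=R.from_rotvec(s['orientation']).as_matrix();T[:3,3]=s['tool_pos'];E=np.linalg.inv(T@c['mount'])
    else: E=c['extrinsics']
    np.savez(f'pics/{f}.npz',K=c['K'],E=E,img=c['image']); return c
def px(f,u,v,z):
    d=np.load(f'pics/{f}.npz');Ei=np.linalg.inv(d['E']);r=Ei[:3,:3]@np.linalg.inv(d['K'])@[u,v,1];o=Ei[:3,3]
    return (o+r*(z-o[2])/r[2]).round(4)
def proj(f,P):
    d=np.load(f'pics/{f}.npz');p=d['K']@(d['E']@np.append(P,1))[:3];return (p[:2]/p[2]).round(1)
E
python3 - <<'E'
from h import *
for n in('scene','side','wrist'): shot(n,n+'0')
a=[cv2.imread(f'pics/{n}0.png') for n in('scene','side','wrist')]
for n in('scene','side','wrist'):
    d=np.load(f'pics/{n}0.npz');print(n,np.linalg.inv(d['E'])[:3,3].round(3),d['K'][0,0])
s=robot.read_state();print(s['t'],s['tool_pos'],s['orientation'],s['opening'])
E
```

```text
scene [ 1.786 -0.051  1.372] 617.6053017823882
side [-0.022 -0.752  0.948] 489.4240297496896
wrist [0.6   0.076 0.384] 404.06200652315425
0.15 [5.99669407e-01 4.01239450e-05 2.17911342e-01] [-2.22082631e+00 -2.22077851e+00  1.15347210e-03] 0.09298523166142257
```

View pics/scene0.png

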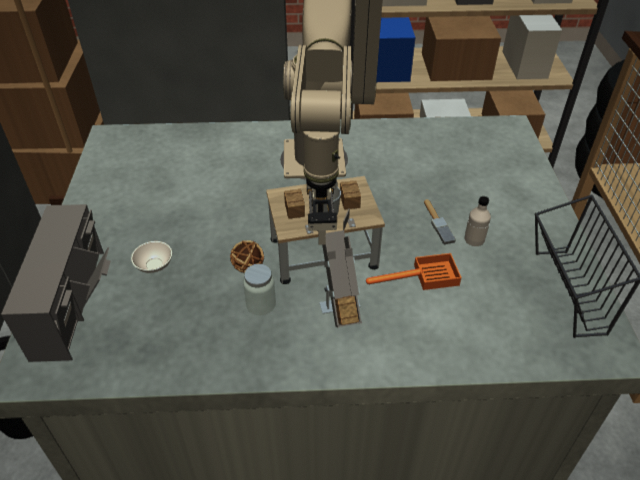

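View pics/side0.png

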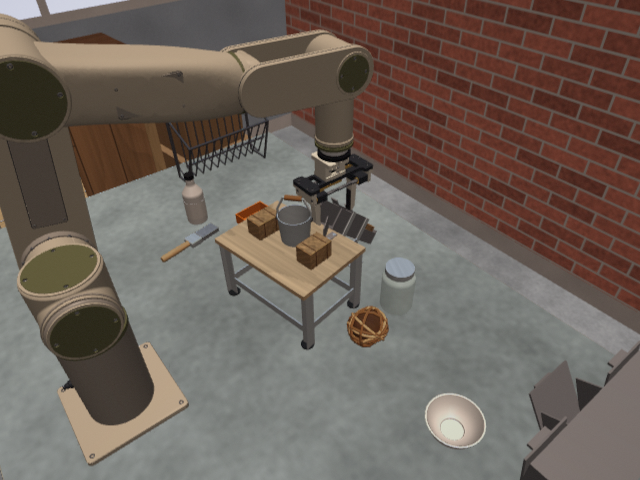

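The scene view shows the feeder at about (325,215) px, with a block on each side of the gripper. The side view shows the pail at (293,220) and the blocks at (262,222) and (313,250). The ball, jar and bowl are on the -y side, and the brush, sprayer and scoop on the +y side. Next I'll enlarge the side view.

```bash
python3 - <<'E'
import cv2,numpy as np
a=cv2.imread('pics/side0.png')[180:350,205:405];cv2.imwrite('pics/c1.png',cv2.resize(a,None,fx=4,fy=3.5,interpolation=3) if 0 else cv2.resize(a,(700,595),interpolation=3))
b=cv2.imread('pics/scene0.png')[165:335,250:410]
c=cv2.imread('pics/wrist0.png')
m=np.zeros((600,800,3),np.uint8);m[:425,:400]=cv2.resize(b,(400,425),interpolation=3);m[:300,400:]=cv2.resize(c,(400,300));cv2.imwrite('pics/c2.png',m)
E
```

```text
(no output)
```

View pics/c1.png

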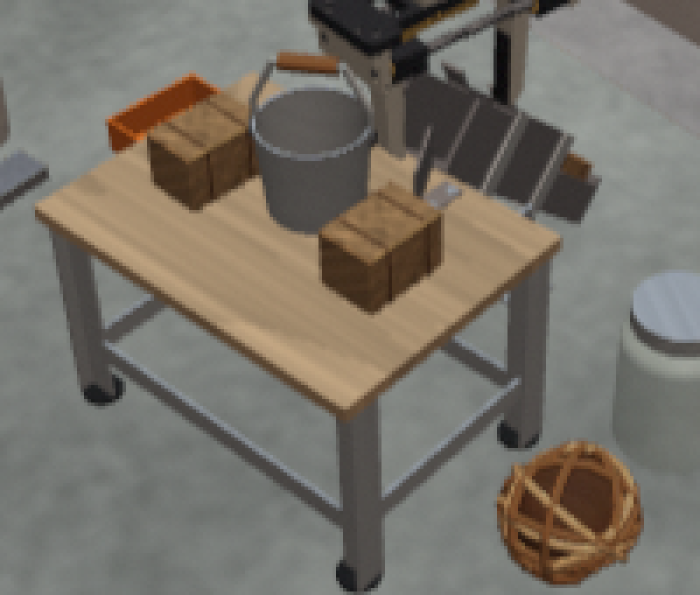

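View pics/c2.png

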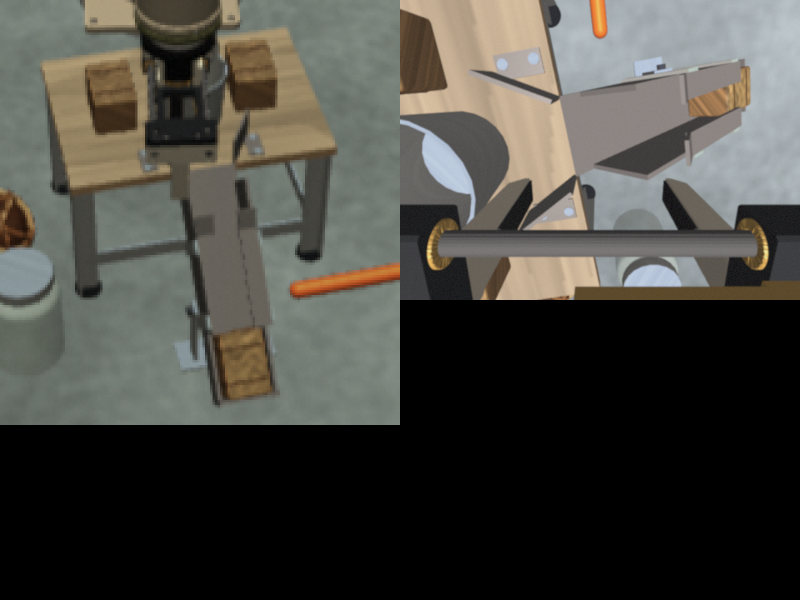

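The crops show the shelf corners, both block tops, and the pail handle at about (308,62) in the enlarged side crop. The cheeks also show in the wrist view.

```bash
cat > m1.py <<'E'
from h import *
s=lambda u,v,z:px('side0',205+u/3.5,180+v/3.5,z)
c=lambda u,v,z:px('scene0',250+u/2.5,165+v/2.5,z)
w=lambda u,v,z:px('wrist0',(u-400)*1.6,v*1.6,z)
print('shelf side',s(37,212,.19),s(348,412,.19),s(560,240,.19))
print('shelf scene',c(42,62,.19),c(68,188,.19),c(335,155,.19),c(290,32,.19))
print('wrist mouth',w(560,97,.19),w(579,175,.19), 'chute cheeks tips',w(470,70,.225),w(577,178,.225))
for n,L in(('b',[(320,233),(373,258),(443,207),(390,182)]),('a',[(148,143),(196,160),(252,126),(200,92)])):
  P=np.array([s(*p,.238) for p in L]);print(n,P[:,:2].tolist(),P.mean(0))
print('a scene',[c(*p,.238)[:2] for p in((225,42),(268,40),(275,78),(232,83))])
print('b scene',[c(*p,.238)[:2] for p in((86,65),(130,62),(136,102),(94,106))])
print('grip',s(275,62,.308),s(340,68,.308))
print('bowl',px('side0',455,428,.01),'ball',px('side0',368,327,.05),'jar cap',px('side0',400,268,.13),'brush',px('side0',190,243,.01),'spr',px('side0',196,218,0))
E
python3 m1.py
```

```text
shelf side [0.3385 0.1332 0.19  ] [ 0.3922 -0.1568  0.19  ] [ 0.6002 -0.1191  0.19  ]
shelf scene [ 0.3942 -0.1485  0.19  ] [ 0.6051 -0.1162  0.19  ] [0.5659 0.178  0.19  ] [0.3508 0.1487 0.19  ]
wrist mouth [0.5715 0.0629 0.19  ] [5.845e-01 2.000e-04 1.900e-01] chute cheeks tips [0.5233 0.081  0.225 ] [0.5859 0.0117 0.225 ]
b [[0.4466, -0.0571], [0.4581, -0.0979], [0.5242, -0.0867], [0.5135, -0.0443]] [ 0.4856 -0.0715  0.238 ]
a [[0.4114, 0.0946], [0.4266, 0.0576], [0.4777, 0.0653], [0.4719, 0.1222]] [0.4469   0.084925 0.238   ]
a scene [array([0.424 , 0.0644]), array([0.4224, 0.114 ]), array([0.489 , 0.1161]), array([0.4955, 0.0675])]
b scene [array([ 0.458 , -0.0949]), array([ 0.4548, -0.0452]), array([ 0.5227, -0.04  ]), array([ 0.5274, -0.0861])]
grip [0.4798 0.033  0.308 ] [5.086e-01 3.000e-04 3.080e-01]
bowl [ 0.5104 -0.5015  0.01  ] ball [ 0.5285 -0.2175  0.05  ] jar cap [ 0.6663 -0.1768  0.13  ] brush [0.3585 0.3824 0.01  ] spr [0.4357 0.4975 0.    ]
```

```bash
python3 -m inch '[0,0,40,0,100, 0,0,80,0,100, -10,3,120,7,100, -40,6,150,14,100, -70,10,170,21,100, -100,15,170,28,100, -106,17,170,35,100, -106,17,170,41,100, -106,17,170,41,100]'
python3 - <<'E'
from h import *
shot('wrist','w1');s=robot.read_state();print(s['tool_pos'])
print(proj('w1',[.494,.017,.308]))
E
```

```text
t: 0.9
tool_pos: [0.4935, 0.0172, 0.389]
orientation: [1.295, 2.861, 0.001]
force: [-0.5, 0.4, -0.1]
opening: 0.0928
gripper_force: 0.0
[0.49373597 0.01707664 0.3886294 ]
[316.7 250.9]
```

View pics/w1.png

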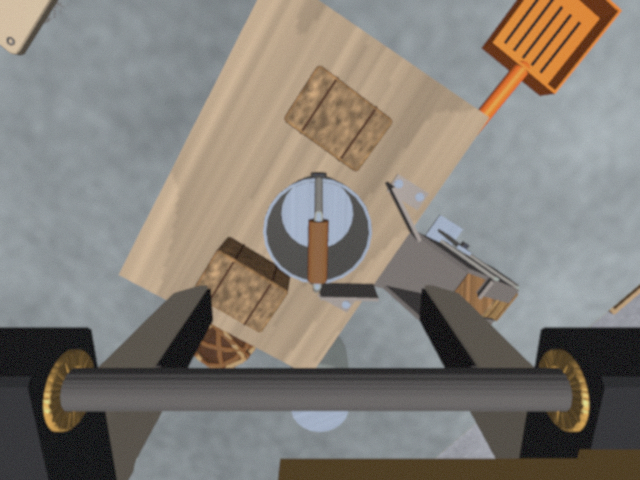

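The handle is at (318,252) px against a prediction of (317,251), and the fingers straddle it, so I'll go down, grip and lift.

```bash
python3 -m inch '[0,0,-35,0,100, 0,0,-70,0,100, 0,0,-100,0,100, 0,0,-100,0,100, 0,0,-100,0,0, 0,0,-100,0,0, 0,0,-100,0,0, 0,0,-100,0,0, 0,0,-100,0,0, 0,0,-100,0,0]' 25 && python3 -m inch '[0,0,0,0,0, 0,0,10,0,0, 0,0,30,0,0, 0,0,60,0,0, 0,0,90,0,0, 0,0,90,0,0]'
```

```text
t: 1.78
tool_pos: [0.4946, 0.017, 0.2899]
orientation: [1.302, 2.857, 0.001]
force: [-1.5, -0.5, -0.6]
opening: 0.0574
gripper_force: 0.0
t: 2.28
tool_pos: [0.4956, 0.0169, 0.3863]
orientation: [1.299, 2.85, 0.005]
force: [0.6, -0.9, 1.9]
opening: 0.0174
gripper_force: 0.0
```

The fingers move slower than I allowed for and the lift came up empty. I'll reopen and look at the handle.

```bash
python3 -m inch '[0,0,0,0,60, 0,0,0,0,60, 0,0,0,0,60, 0,0,0,0,60, 0,0,0,0,60, 0,0,0,0,60, 0,0,0,0,60, 0,0,0,0,60]'; python3 - <<'E'
from h import *
shot('wrist','w2');s=robot.read_state();print(s['tool_pos'],R.from_rotvec(s['orientation']).as_matrix().round(3))
print(proj('w2',[.494,.017,.308]))
E
```

```text
t: 2.95
tool_pos: [0.4939, 0.017, 0.3784]
orientation: [-1.303, -2.858, 0.0]
force: [-1.1, 0.0, -1.6]
opening: 0.0558
gripper_force: 0.0
[0.4939502  0.01705543 0.37852521] [[-0.656  0.755 -0.   ]
 [ 0.755  0.656  0.   ]
 [ 0.    -0.    -1.   ]]
[316.5 255.4]
```

View pics/w2.png

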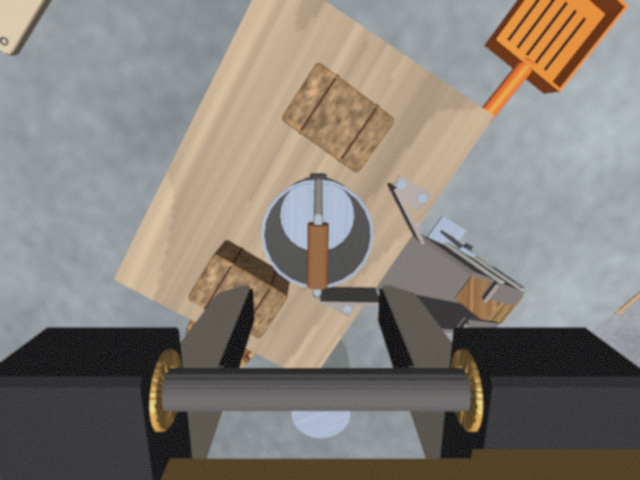

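The pail hasn't moved and the handle is still at (318,255), so I'll go down again and wait for the grip this time.

```bash
python3 -m inch '[0,0,-35,0,60, 0,0,-70,0,60, 0,0,-90,0,60, 0,0,-90,0,0, 0,0,-90,0,0, 0,0,-90,0,0, 0,0,-90,0,0, 0,0,-90,0,0, 0,0,-90,0,0, 0,0,-90,0,0]' 25 && python3 -m inch '[0,0,0,0,0, 0,0,0,0,0, 0,0,0,0,0, 0,0,0,0,0]'
```

```text
t: 3.83
tool_pos: [0.4944, 0.017, 0.2896]
orientation: [1.302, 2.857, 0.001]
force: [-0.7, -0.4, 0.9]
opening: 0.0139
gripper_force: 0.5
t: 4.17
tool_pos: [0.4945, 0.0171, 0.2895]
orientation: [1.302, 2.857, 0.001]
force: [0.8, 1.9, 6.0]
opening: 0.012
gripper_force: 25.0
```

```bash
python3 -m inch '[0,0,10,0,0, 0,0,30,0,0, 0,0,55,0,0, 0,0,80,0,0, -5,-15,90,0,0, -12,-40,90,0,0, -20,-70,90,0,0, -28,-100,90,0,0, -36,-130,90,0,0, -44,-160,90,0,0]' && python3 -m inch '[-8,-30,0,0,0, -16,-60,0,0,0, -24,-90,0,0,0, -32,-120,0,0,0, -40,-145,0,0,0, -48,-165,0,0,0, -51,-175,0,0,0, -51,-177,-10,0,0, -51,-177,-30,0,0, -51,-177,-55,0,0]'; python3 -c "
from h import *
shot('scene','s1')
m=cv2.imread('pics/s1.png')[130:330,100:420];cv2.imwrite('pics/s1c.png',cv2.resize(m,(800,500),interpolation=3))"
```

```text
t: 5.0
tool_pos: [0.4489, -0.1441, 0.3784]
orientation: [-1.302, -2.857, 0.0]
force: [1.1, 0.4, -1.7]
opening: 0.0118
gripper_force: 25.0
t: 5.83
tool_pos: [0.3998, -0.3198, 0.324]
orientation: [1.302, 2.857, -0.001]
force: [-0.2, 0.2, -1.9]
opening: 0.0124
gripper_force: 25.0
```

View pics/s1c.png

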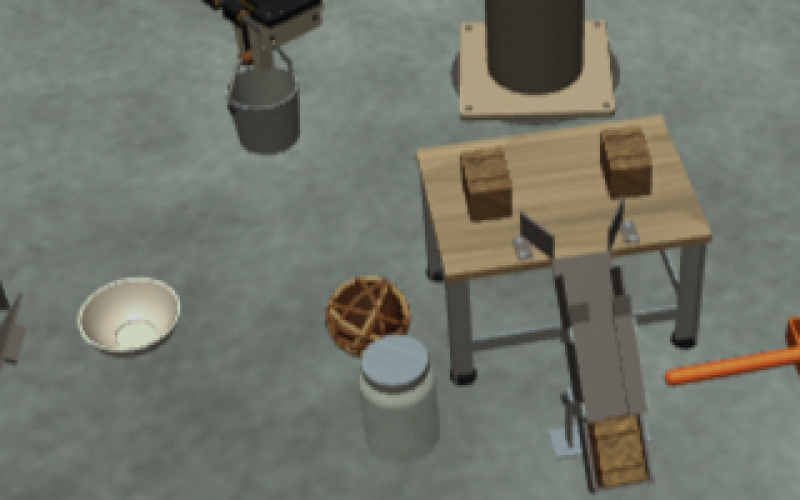

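The pail hangs level and is clear of the ball, the bowl and the shelf. The shelf and cheeks are now fully visible, so I'll lower it gently.

```bash
python3 -m inch '[0,0,-30,0,0, 0,0,-60,0,0, 0,0,-90,0,0, 0,0,-120,0,0, 0,0,-145,0,0, 0,0,-165,0,0, 0,0,-183,0,0, 0,0,-198,0,0, 0,0,-208,0,0, 0,0,-214,0,0]' && python3 -m inch '[0,0,-3,0,0, 0,0,-6,0,0, 0,0,-9,0,0, 0,0,-10,0,0, 0,0,-11,0,0, 0,0,-11,0,0, 0,0,-11,0,0]'
```

```text
t: 6.72
tool_pos: [0.3987, -0.3185, 0.1081]
orientation: [-1.3, -2.857, -0.002]
force: [-1.2, 0.2, -2.6]
opening: 0.012
gripper_force: 25.0
t: 7.3
tool_pos: [0.3995, -0.3204, 0.0995]
orientation: [1.302, 2.857, -0.001]
force: [-0.9, 1.5, 2.7]
opening: 0.0121
gripper_force: 25.0
```

```bash
cat > m2.py <<'E'
from h import *
c=lambda u,v,z:px('s1',100+u/2.5,130+v/2.5,z)
print('shelf',[c(*p,.19) for p in((418,155),(443,277),(710,238),(660,118))])
print('cheek base front',c(520,212,.225),c(553,265,.19),c(622,203,.225),c(610,245,.19))
for f,L in(('w1',((319,65),(393,122),(357,172),(284,118))),('w2',((319,62),(395,121),(358,173),(282,118)))):
  P=np.array([px(f,*p,.238) for p in L]);print('a',P[:,:2].tolist(),P.mean(0))
for f in('w1','w2'):
  E=np.load(f'pics/{f}.npz')
print('b',[px('w2',*p,.238) for p in((216,254),(289,288),(263,337),(189,295))],[px('w1',*p,.238) for p in((222,255),(290,290),(263,333))])
print('shelf w1',px('w1',120,274,.19),px('w1',486,117,.19),px('w1',310,368,.19))
print('mouth w1',px('w1',420,237,.19),px('w1',378,287,.19))
E
python3 m2.py
```

```text
shelf [array([ 0.4042, -0.1471,  0.19  ]), array([ 0.6074, -0.1162,  0.19  ]), array([0.5587, 0.1788, 0.19  ]), array([0.3477, 0.1429, 0.19  ])]
cheek base front [ 0.5455 -0.0309  0.225 ] [0.594  0.0032 0.19  ] [0.5355 0.0817 0.225 ] [0.5653 0.0673 0.19  ]
a [[0.4165, 0.1078], [0.4845, 0.1149], [0.4896, 0.0697], [0.4211, 0.0629]] [0.452925 0.088825 0.238   ]
a [[0.4169, 0.1084], [0.4845, 0.1148], [0.4897, 0.0697], [0.4213, 0.0626]] [0.4531   0.088875 0.238   ]
b [array([ 0.4478, -0.0515,  0.238 ]), array([ 0.5102, -0.0356,  0.238 ]), array([ 0.5223, -0.0841,  0.238 ]), array([ 0.4524, -0.0941,  0.238 ])] [array([ 0.4523, -0.0533,  0.238 ]), array([ 0.5144, -0.04  ,  0.238 ]), array([ 0.5228, -0.0863,  0.238 ])]
shelf w1 [ 0.3918 -0.1525  0.19  ] [0.5482 0.177  0.19  ] [ 0.5967 -0.1096  0.19  ]
mouth w1 [0.582  0.0639 0.19  ] [0.5873 0.0016 0.19  ]
```

The pail is down, with the ledge carrying its weight. Next I'll release it and rise.

```bash
python3 -m inch '[0,0,0,0,45, 0,0,0,0,45, 0,0,0,0,45, 0,0,0,0,45, 0,0,0,0,45, 0,0,0,0,45, 0,0,0,0,45, 0,0,10,0,45, 0,0,35,0,45, 0,0,75,0,45]' && python3 -m inch '[0,0,40,0,100, 0,0,80,0,100, 0,0,120,7,100, 0,0,160,14,100, 0,0,190,21,100, 0,0,200,28,100, 0,0,200,35,100, 0,0,200,42,100, 0,0,200,49,100, 0,0,200,55,100]'
python3 - <<'E'
from h import *
shot('side','d2');shot('scene','s2')
a=cv2.imread('pics/d2.png');b=cv2.imread('pics/s2.png')
print(proj('d2',[.4,-.32,0]),proj('s2',[.4,-.32,0]))
u,v=proj('d2',[.4,-.32,.06]).astype(int);m=np.zeros((600,800,3),np.uint8)
m[:300,:300]=cv2.resize(a[v-75:v+75,u-75:u+75],(300,300))
m[300:,:480]=cv2.resize(b[165:265,250:410],(480,300),interpolation=3)
m[:300,310:790]=cv2.resize(a[180:320,205:405],(480,300),interpolation=3)
cv2.imwrite('pics/m2.png',m)
E
```

```text
t: 8.13
tool_pos: [0.3968, -0.3179, 0.1709]
orientation: [-1.3, -2.852, -0.004]
force: [-0.6, -0.2, -0.6]
opening: 0.0422
gripper_force: 0.0
t: 8.97
tool_pos: [0.3989, -0.3199, 0.3747]
orientation: [-0.174, 3.136, -0.001]
force: [-0.4, 1.0, -1.0]
opening: 0.0931
gripper_force: 0.0
[355.3 399.1] [215.6 238.6]
```

View pics/m2.png

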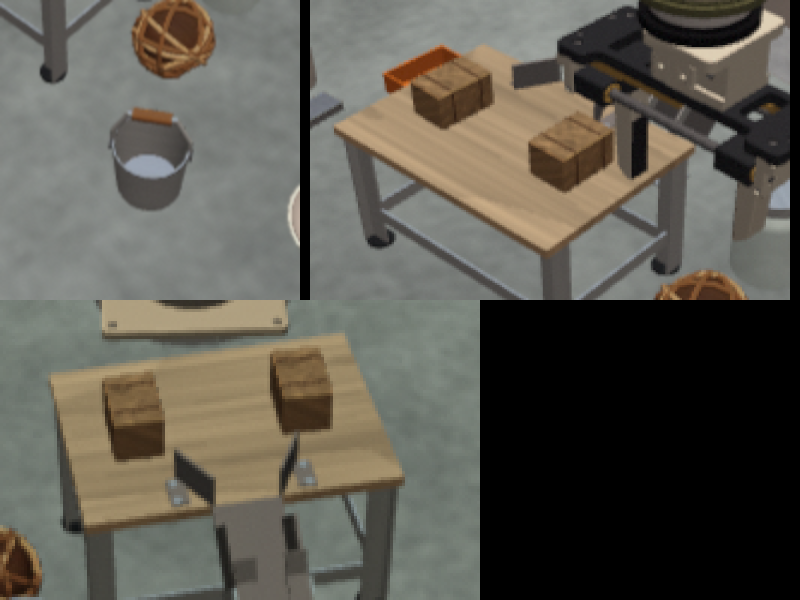

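The pail stands upright and free, and the blocks are untouched. I'll take block b first: go above it, then down.

```bash
python3 -m inch '[10,30,0,2,100, 20,60,0,2,100, 32,95,0,2,100, 44,130,0,2,100, 56,165,0,2,100, 68,200,0,2,100, 80,230,0,2,100, 88,252,-20,2,100, 88,252,-50,2,100, 88,252,-50,2,100]' && python3 -m inch '[0,0,-35,0,100, 0,0,-65,0,100, 0,0,-90,0,100, 0,0,-110,0,100, 0,0,-120,0,100, 0,0,-120,0,30, 0,0,-120,0,30, 0,0,-120,0,30, 0,0,-120,0,30, 0,0,-120,0,30]' 8 && python3 -m inch '[0,0,0,0,30, 0,0,0,0,30, 0,0,0,0,30, 0,0,0,0,30]'
```

```text
t: 9.9
tool_pos: [0.4851, -0.066, 0.3182]
orientation: [0.217, -3.126, -0.004]
force: [-0.8, -0.5, -2.0]
opening: 0.0929
gripper_force: 0.0
t: 10.73
tool_pos: [0.4879, -0.0683, 0.2053]
orientation: [-0.218, 3.132, -0.001]
force: [-1.6, 0.5, -0.6]
opening: 0.0644
gripper_force: 0.0
t: 11.07
tool_pos: [0.4872, -0.0681, 0.2041]
orientation: [-0.219, 3.133, -0.001]
force: [-1.7, -0.2, 2.6]
opening: 0.0476
gripper_force: 8.0
```

Block b is held at 47.6 mm. I'll slide it to the centre line and then forward to the cheeks.

```bash
python3 -m inch '[1,14,0,0,30, 2,28,0,0,30, 4,44,0,0,30, 5,60,0,0,30, 7,74,0,0,30, 8,84,0,0,30, 8,86,0,0,30, 19,88,0,0,30, 31,90,0,0,30, 42,92,0,0,30]' && python3 -m inch '[0,0,0,0,30, 0,0,0,0,30]'
python3 - <<'E'
from h import *
shot('scene','s3');shot('side','d3')
a=cv2.imread('pics/d3.png');b=cv2.imread('pics/s3.png')
m=np.zeros((600,800,3),np.uint8)
m[:,:400]=cv2.resize(b[165:265,280:360],(400,500),interpolation=3)[0:500].repeat(1,0) if 0 else cv2.copyMakeBorder(cv2.resize(b[165:265,280:360],(400,500),interpolation=3),0,100,0,0,0)
m[:350,400:]=cv2.resize(a[190:290,240:355],(400,350),interpolation=3)
cv2.imwrite('pics/m3.png',m)
E
```

```text
t: 11.9
tool_pos: [0.5289, 0.0238, 0.2041]
orientation: [0.219, -3.133, 0.0]
force: [-6.6, -0.7, 8.1]
opening: 0.0479
gripper_force: 8.0
t: 12.07
tool_pos: [0.53, 0.0239, 0.2041]
orientation: [-0.219, 3.132, 0.0]
force: [3.4, 1.3, 3.3]
opening: 0.0482
gripper_force: 8.0
```

View pics/m3.png

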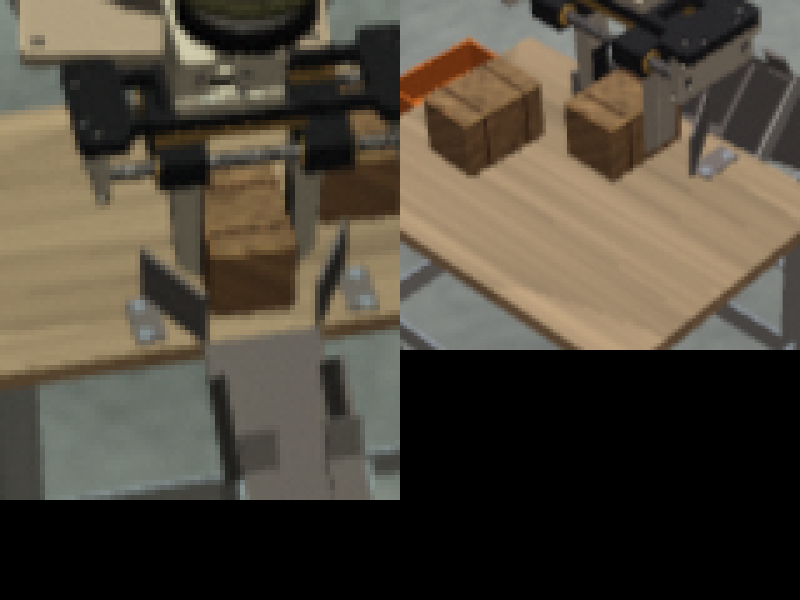

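Block b sits square between the cheeks, its front face (212–293,308) about 15 mm short of the edge. I'll let go and move behind it with the fingers shut.

```bash
python3 -m inch '[0,2,0,0,30, 0,2,0,0,66, 0,2,0,0,66, 0,2,0,0,66, 0,2,0,0,66, 0,2,0,0,66, 0,2,15,0,66, 0,2,40,0,66, 0,2,70,0,66, 0,2,70,0,66]' && python3 -m inch '[-20,-3,0,0,0, -45,-7,0,0,0, -63,-10,0,0,0, -63,-10,0,0,0, -63,-10,0,0,0, -63,-10,0,0,0, -63,-10,0,0,0, -63,-10,0,0,0, -63,-10,0,0,0, -63,-10,0,0,0]' && python3 -m inch '[0,0,0,0,0, 0,0,-30,0,0, 0,0,-55,0,0, 0,0,-70,0,0, 0,0,-71,0,0]'
```

```text
t: 13.0
tool_pos: [0.5312, 0.026, 0.28]
orientation: [-0.219, 3.126, -0.001]
force: [-0.5, 0.1, 0.6]
opening: 0.0614
gripper_force: 0.0
t: 13.83
tool_pos: [0.4662, 0.0161, 0.2734]
orientation: [0.219, -3.133, -0.0]
force: [-0.8, 0.5, 0.4]
opening: 0.0017
gripper_force: 0.0
t: 14.25
tool_pos: [0.4638, 0.0162, 0.1987]
orientation: [0.219, -3.128, -0.001]
force: [-1.7, 0.7, -0.4]
opening: 0.0003
gripper_force: 0.0
```

```bash
python3 -m inch '[12,2,1,0,0, 24,3,1,0,0, 36,5,1,0,0, 48,7,1,0,0, 59,9,1,0,0, 69,10,1,0,0, 78,11,1,0,0, 87,13,1,0,0, 95,14,1,0,0, 99,14,1,0,0]' && python3 -m inch '[0,0,0,0,0, 0,0,20,0,0, -20,-3,60,0,0, -40,-6,90,0,0, -40,-6,100,0,0, -40,-6,100,0,0]'
python3 - <<'E'
from h import *
shot('scene','s4');shot('side','d4')
a=cv2.imread('pics/d4.png');b=cv2.imread('pics/s4.png')
m=np.zeros((600,800,3),np.uint8)
m[:,:400]=cv2.resize(b[180:330,280:380],(400,600),interpolation=3)
m[:400,400:]=cv2.resize(a[170:270,290:390],(400,400),interpolation=3)
cv2.imwrite('pics/m4.png',m)
E
```

```text
t: 15.08
tool_pos: [0.5661, 0.0302, 0.2039]
orientation: [-0.219, 3.133, -0.0]
force: [-0.1, -1.1, -0.3]
opening: 0.0004
gripper_force: 0.0
t: 15.58
tool_pos: [0.5262, 0.0238, 0.3084]
orientation: [-0.218, 3.126, -0.002]
force: [-1.0, -0.9, -1.5]
opening: 0.001
gripper_force: 0.0
```

View pics/m4.png

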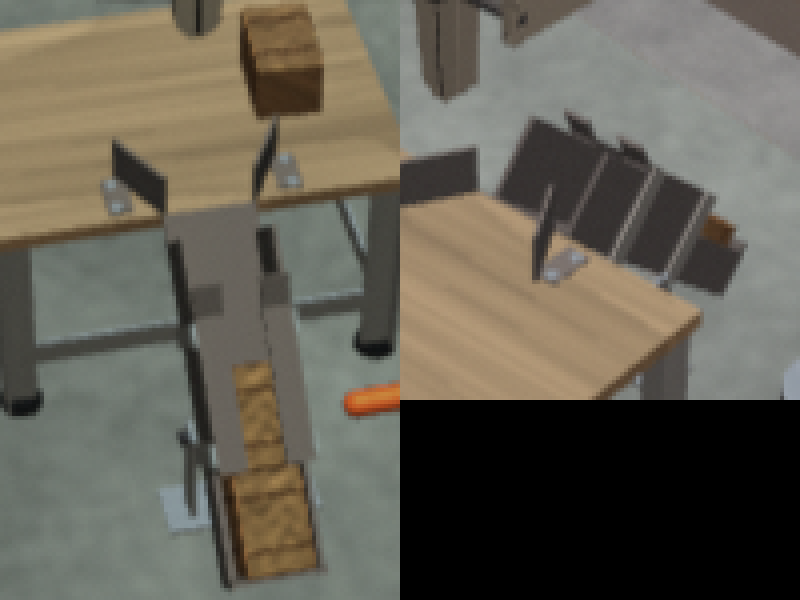

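Block b lies in the pipe, visible through the roof slot at (258,415) and resting against block c. Now block a.

```bash
python3 -m inch '[-20,18,0,-1,100, -40,36,0,-2,100, -60,54,0,-2,100, -73,65,0,-2,100, -73,65,0,-2,100, -73,65,0,-2,100, -73,65,0,-2,100, -73,65,0,-2,100, -73,65,0,-2,100, -73,65,0,-2,100]' && python3 -m inch '[0,0,0,0,100, 0,0,0,0,100, 0,0,0,0,100, 0,0,0,0,100, 0,0,0,0,100]' 8 && python3 - <<'E'
from h import *
s=robot.read_state();print(s['tool_pos'],s['opening']);
# check block a by colour in a scene image: project expected top corners and compare segment
c=shot('side','d5')['image'];h=cv2.cvtColor(c,cv2.COLOR_BGR2HSV)
s0=np.load('pics/side0.npz')['img'];u,v=205+200//3.5,180+150//3.5
r=np.s_[205:240,245:275];print(np.abs(c[r].astype(int)-s0[r]).mean())
E
```

```text
t: 16.52
tool_pos: [0.4523, 0.0886, 0.3032]
orientation: [0.163, -3.137, 0.0]
force: [-0.3, 0.3, -0.9]
opening: 0.0626
gripper_force: 0.0
t: 16.93
tool_pos: [0.452, 0.089, 0.3037]
orientation: [-0.164, 3.137, 0.0]
force: [-0.6, -0.8, -0.7]
opening: 0.0922
gripper_force: 0.0
[0.45202963 0.08902891 0.30367899] 0.09220322049902392
1.2977777777777777
```

```bash
python3 -m inch '[0,0,-35,0,100, 0,0,-65,0,100, 0,0,-90,0,100, 0,0,-100,0,100, 0,0,-100,0,30, 0,0,-100,0,30, 0,0,-100,0,30, 0,0,-100,0,30, 0,0,-100,0,30, 0,0,-100,0,30]' 8 && python3 -m inch '[0,0,0,0,30, 0,0,0,0,30, 0,0,0,0,30, 0,0,0,0,30]'
```

```text
t: 17.82
tool_pos: [0.4527, 0.0891, 0.2049]
orientation: [-0.164, 3.135, 0.0]
force: [-1.0, 0.1, -0.2]
opening: 0.0573
gripper_force: 0.0
t: 18.15
tool_pos: [0.4523, 0.0891, 0.2042]
orientation: [-0.164, 3.136, 0.0]
force: [-0.9, 0.1, 4.7]
opening: 0.0479
gripper_force: 8.0
```

```bash
python3 -m inch '[2,-15,0,0,30, 4,-30,0,1,30, 7,-45,0,2,30, 9,-60,0,2,30, 11,-71,0,2,30, 20,-71,0,2,30, 35,-69,0,2,30, 50,-67,0,2,30, 65,-65,0,2,30, 78,-63,0,2,30]' && python3 -m inch '[0,0,0,0,30, 0,0,0,0,66, 0,0,0,0,66, 0,0,0,0,66, 0,0,0,0,66, 0,0,0,0,66, 0,0,15,0,66, 0,0,40,0,66, 0,0,70,0,66, 0,0,70,0,66]' && python3 -m inch '[-20,-3,0,0,0, -45,-7,0,0,0, -65,-10,0,0,0, -65,-10,0,0,0, -65,-10,0,0,0, -65,-10,0,0,0, -65,-10,0,0,0, -65,-10,0,0,0, -65,-10,0,0,0, -65,-10,0,0,0]'
python3 - <<'E'
from h import *
c=shot('scene','s6')['image'];b=np.load('pics/s3.npz')['img']
# compare with block b at same stage: block front-face region
r=np.s_[213:230,318:342];t=b[r]
m=cv2.matchTemplate(c[200:245,300:360],t,cv2.TM_CCOEFF_NORMED);print(cv2.minMaxLoc(m),'expected loc (18,13)')
E
```

```text
t: 18.98
tool_pos: [0.5304, 0.0256, 0.2041]
orientation: [0.218, -3.133, 0.001]
force: [-7.4, -1.3, 8.8]
opening: 0.0481
gripper_force: 8.0
t: 19.82
tool_pos: [0.5322, 0.0259, 0.2802]
orientation: [-0.218, 3.125, -0.002]
force: [-0.9, -1.4, 1.3]
opening: 0.0611
gripper_force: 0.0
t: 20.65
tool_pos: [0.4653, 0.0161, 0.2734]
orientation: [0.219, -3.133, -0.0]
force: [-0.8, -0.2, -0.6]
opening: 0.0015
gripper_force: 0.0
(-0.3959100842475891, 0.9286966919898987, (0, 4), (19, 14)) expected loc (18,13)
```

Block a stands where block b stood, to within a pixel, so I'll repeat the same push.

```bash
python3 -m inch '[0,0,0,0,0, 0,0,-30,0,0, 0,0,-55,0,0, 0,0,-70,0,0, 0,0,-71,0,0]' && python3 -m inch '[12,2,1,0,0, 24,3,1,0,0, 36,5,1,0,0, 48,7,1,0,0, 59,9,1,0,0, 69,10,1,0,0, 78,11,1,0,0, 87,13,1,0,0, 95,14,1,0,0, 99,14,1,0,0]' && python3 -m inch '[0,0,0,0,0, 0,0,20,0,0, -20,-3,60,0,0, -40,-6,90,0,0, -60,-9,110,0,0, -60,-9,110,0,0]'
cat > chk.py <<'E'
from h import *
import sys
f=sys.argv[1]
c=shot('scene',f)['image'].astype(int);o=np.load('pics/s4.npz')['img'].astype(int)
th=np.radians(42);yw=np.radians(8.3);fx=np.array([np.cos(yw),np.sin(yw),0])
ax=fx*np.cos(th)-np.array([0,0,np.sin(th)]);nz=fx*np.sin(th)+np.array([0,0,np.cos(th)])
O=np.array([.584,.0315,.19]);y=np.cross(nz,ax)
for x in range(5,250,10):
  u,v=proj(f,O+ax*x/1000+nz*.048).astype(int);print(x,(u,v),c[v,u],o[v,u])
E
python3 chk.py s7
```

```text
t: 21.12
tool_pos: [0.4628, 0.0162, 0.1987]
orientation: [0.219, -3.128, -0.001]
force: [-1.6, -0.1, -0.9]
opening: 0.0002
gripper_force: 0.0
t: 21.95
tool_pos: [0.5651, 0.0302, 0.204]
orientation: [-0.219, 3.133, 0.0]
force: [-0.2, -0.1, -0.5]
opening: 0.0004
gripper_force: 0.0
t: 22.45
tool_pos: [0.5038, 0.0206, 0.3204]
orientation: [-0.218, 3.125, -0.002]
force: [-1.1, 0.5, 0.2]
opening: 0.0007
gripper_force: 0.0
5 (np.int64(334), np.int64(233)) [ 91  99 103] [ 92 100 104]
15 (np.int64(334), np.int64(237)) [ 92 101 104] [ 92 100 104]
25 (np.int64(335), np.int64(241)) [ 92 101 105] [ 92  99 104]
35 (np.int64(335), np.int64(244)) [ 91 100 104] [ 91  99 104]
45 (np.int64(336), np.int64(248)) [ 63 101 128] [ 92  99 103]
55 (np.int64(336), np.int64(252)) [ 54  85 108] [ 92 100 104]
65 (np.int64(337), np.int64(256)) [ 58  94 118] [ 92 100 105]
75 (np.int64(337), np.int64(259)) [ 59  98 122] [ 92  99 104]
85 (np.int64(338), np.int64(263)) [ 65 106 133] [ 92  99 104]
95 (np.int64(339), np.int64(267)) [ 57  92 117] [ 91  99 104]
105 (np.int64(339), np.int64(271)) [44 72 93] [ 71  91 109]
1
[... 174 characters left out ...]
[ 60  98 123]
145 (np.int64(341), np.int64(286)) [ 62  99 125] [ 63 101 126]
155 (np.int64(342), np.int64(289)) [ 66 108 136] [ 68 110 139]
165 (np.int64(342), np.int64(293)) [ 63  99 125] [ 61  97 123]
175 (np.int64(343), np.int64(297)) [43 72 94] [41 68 90]
185 (np.int64(343), np.int64(301)) [ 62 101 127] [ 63 101 127]
195 (np.int64(344), np.int64(305)) [ 50  82 104] [ 51  81 104]
205 (np.int64(344), np.int64(308)) [ 50  80 102] [ 49  80 101]
215 (np.int64(345), np.int64(312)) [ 60  96 120] [ 60  96 121]
225 (np.int64(345), np.int64(316)) [ 60  98 123] [ 61  98 124]
235 (np.int64(346), np.int64(320)) [ 68 109 136] [ 66 108 136]
245 (np.int64(346), np.int64(323)) [ 55  88 114] [ 56  89 116]
```

Hay now fills x = 40 to 250 mm down the pipe with seams near 105 and 175 mm, so all three blocks lie end to end. I'll let it settle, check the pail and bystanders, and hand in.

```bash
python3 -m inch '[-20,0,40,0,0, -20,0,40,0,0, -20,0,40,0,0, -20,0,40,0,0, -20,0,40,0,0, -20,0,40,0,0]'; python3 - <<'E'
from h import *
c=shot('scene','s8')['image'].astype(int);p=np.load('pics/s7.npz')['img'].astype(int);q=np.load('pics/s2.npz')['img'].astype(int)
d=lambda a,b,r:np.abs(a[r]-b[r]).mean().round(2)
print('pipe',d(c,p,np.s_[230:330,325:365]),'pail',d(c,q,np.s_[165:245,190:240]),'left',d(c,q,np.s_[230:330,100:285]),'right',d(c,q,np.s_[190:300,365:500]))
print(job.close_job())
E
```

```text
t: 23.0
tool_pos: [0.4838, 0.0211, 0.3515]
orientation: [0.219, -3.131, -0.001]
force: [-0.7, -0.8, -0.3]
opening: 0.0004
gripper_force: 0.0
pipe 0.84 pail 0.84 left 0.83 right 0.84
the job is handed in; nothing more can be done
None
```

The job is handed in at 23 s, with no verdict returned: the pail stands upright on the ledge, both blocks lie end to end on the first in the pipe, and before/after images show the pail and bystanders unmoved since the pail was set down.

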